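Clear the catch tray into the scrap bin

TASK

Clear the wax offcuts from the jeweller's catch tray: first fold the lid of its scrap bin up until it stands straight upright as a backstop, and move the wooden ring clamp from the tray to the middle of the cork mat so that the scraper does not hit it. With the lid still upright, sweep every offcut off the tray into the bin with the scraper block, never touching offcuts with the fingers, then lay the scraper back, right way up, lengthwise on the middle of its rubber pad and fold the lid gently down until it is fully shut; leave everything else on the bench alone.

Things in the scene. Friction and masses are not known exactly. Their poses are not given: they have to be found in the camera images.
- station: Fixed wooden catch tray, scrap bin built on at its +y end. Origin: on the bench under the tray's middle. In this frame, mm: white surface z = 70, x -125 to 125, y -130 to 121; an 8 mm thick dark rim stands 14 mm above it along both x sides and the -y end; the +y end is open and drops straight into the bin.
- bin (a point): Centre of the bin's floor, station x 0, y 181, z 6 mm; axes as the station's. The bin is an open well inside x -125 to 125, y 121 to 241 of the station's frame, wall tops at z = 70 (flush with the tray surface), walls 6 to 8 mm thick. The green lid is hinged on its far (+y) wall.
- lid (a joint): Angle of the bin's green lid (262 x 126 x 8 mm): 0 = shut, flat on the bin; pi/2 = standing straight up, at the far (+y) side of the bin; it can go on to 2.2. The hinge line runs along the station's x. The hinge is stiff (0.45 N m, about 4 N at the bar): the lid stays where it is left. May start ajar.
- lid_hinge (a point): Middle of the lid's hinge line: at station x 0, y 247, z 74 mm.
- lid_bar (a point): Middle of the lid's brass bar handle, on the bar's axis: a round bar 12 mm thick, 90 mm long, parallel to the hinge, on the lid's upper face; its axis is 105 mm from the hinge line along the lid and 37 mm from it square to the lid (32 mm above the lid's upper face). With the lid upright the bar is on the side away from the tray. Lid's free edge: 129 mm from the hinge.
- scraper: Scraper block: flat wooden base 130 (x) x 50 (y) x 22 mm with an orange grip rib 70 (x) x 20 (y) mm standing on its middle up to 66 mm above the underside. Origin: centre of the underside; z up. Lies on the rubber pad at the start, roughly along it.
- pad: Black rubber pad fixed to the bench, 170 (x) x 100 (y) x 5 mm thick, the scraper's place. Origin: centre of its underside. It and the cork mat may change sides.
- mat: Cork mat fixed to the bench, 170 (x) x 100 (y) x 5 mm thick. Origin: centre of its underside.
- clamp: Wooden ring clamp, a bar 100 (x) x 32 (y) x 30 (z) mm with a dark waist and a brass band; origin at its centre. Lies flat in the middle of the tray at the start, roughly along the station's y.
- offcut1: Wax offcut, a red bar 60 x 20 x 16 mm, 20 g; origin at the middle of its length and height. Lies on the tray at the start; may be absent (then no pose).
- offcut2: Wax offcut, a green notched bar 60 x 14 to 21 x 16 mm, 20 g; origin at the middle of its length and height. Lies on the tray at the start; may be absent (then no pose).
- offcut3: Wax offcut, a blue bar 60 x 20 x 16 mm, 20 g; origin at the middle of its length and height. Lies on the tray at the start; may be absent (then no pose).
- offcut4: Wax offcut, a red notched bar 60 x 14 to 21 x 16 mm, 20 g; origin at the middle of its length and height. Lies on the tray at the start; may be absent (then no pose).
- offcut5: Wax offcut, a green bar 60 x 20 x 16 mm, 20 g; origin at the middle of its length and height. Lies on the tray at the start; may be absent (then no pose).
- offcut6: Wax offcut, a blue notched bar 60 x 14 to 21 x 16 mm, 20 g; origin at the middle of its length and height. Lies on the tray at the start; may be absent (then no pose).
- cup1: White cup, 68 mm wide, 85 mm tall, loose on the bench; not part of the job, leave it alone. Origin: its underside.
- cup2: White cup, 68 mm wide, 85 mm tall, loose on the bench; not part of the job, leave it alone. Origin: its underside.
- bottle: Bottle with a blue cap, 52 mm wide, 120 mm tall, loose on the bench; not part of the job, leave it alone. Origin: its underside.
- file: Red-handled hand tool, 170 mm long, loose on the bench; not part of the job, leave it alone. Origin: its underside.
- waxblock: Green wax block 90 x 35 x 22 mm, loose on the bench; not part of the job, leave it alone. Origin: its underside.
- pliers: Orange-handled pliers, about 115 mm long, loose on the bench; not part of the job, leave it alone. Origin: its underside.

How it is judged:
By the outcome, as a careful person would: the job done as asked, in the order asked, and still so for the second after the job is handed in, with the robot touching nothing.
Of offcut1, offcut2, offcut3, offcut4, offcut5, offcut6 only 3 to 6 are there at a start; the rules pass over those that are not, and their reading is None.
At some moment in a run one of scraper, clamp may be knocked a few centimetres aside while the robot is not near it.
Once in a run the grip may slacken for a moment while it holds something.
It also fails if it takes over 208 s, if anything falls off the work surface, if the arm or the gripper's body presses on something with over 40 N, if the wrist force passes 120 N, or if a joint passes its speed limit or range.

ROBOT

A 7-joint arm with a two-finger parallel gripper is mounted at the origin on the work surface. World frame = base frame: x ahead of the robot, y to its left, z up, the work surface at z = 0. Lengths are in m, angles in degrees, forces in N, time in s.
With the tool pointing down it reaches from about 0.425 to 0.875 m from the base axis. Payload 4.7 kg.
Tool frame: the origin (TCP) lies on the centre line of the jaws, within the pads' length; the fingertips stand 19 mm ahead of it and the grasp point (between the pads) is the TCP; z points along the fingers, y is the line along which they close (so a half turn about z gives the same grasp; the last joint's range is limited). The gripper opens to 87 mm and grips with 3 to 60 N. Pads are 19 mm wide; open, the fingers measure 117 mm over their backs; the gripper's body (75 mm by 190 mm) begins 51 mm behind the grasp point.
Start: joints at [77.24, 18.392, -4.016, 83.108, 1.295, 78.541, -3.26], TCP at [0.152, -0.632, 0.242] pointing down, gripper open.
Joint ranges: [-163.93, 163.93], [-17.29, 119.83], [-79.2, 71.16], [3.27, 140.29], [-89.18, 269.18], [5.43, 117.66], [-154.24, 154.24]. Speed limits (degrees/s): [147.25, 147.25, 180, 180, 180, 180, 180].

INTERFACE

Orientations are given as [roll, pitch, yaw] about the fixed x, y, z axes, in that order (R = Rz(yaw) Ry(pitch) Rx(roll)).
In Python, from cell import env, imaging gives the robot as it stands.
- The arm moves only by the shell command python3 -m crank 'ROWS' [OPENING] [FORCE]. ROWS is JSON, a list of rows, each an object of numbers: "x", "y", "z": the shift along the tool's x, y, z in m; "turn": the turn about the tool's z in rad. In form: [{"x": .., "y": .., "z": .., "turn": ..}, ...]. A call has 1 to 12 rows; each row is the pose to reach, as a shift and turn from the pose commanded when the call began, along the tool's axes at that moment; what a row does not reach only later rows make up. A row lasts 1/8 s, in which the tool goes at most 62.5 mm and 10.7 degrees, less where a joint would pass 70% of its speed; a pose out of reach is approached as far as the arm can. A call with a gripper value outside its range is refused whole. OPENING is the finger opening in m, from 0 to 0.087, set as the call begins (- or left out, the last holds). The fingers move at their own pace and stop on an object; FORCE is the grip in N (left out, the last holds). Time passes only in rows, so rows that repeat a pose let the fingers close. It gives the time, the measured TCP pose, the force, the opening and the grip force at its end, in the units of the state.
- env.get_obs(): the state, without advancing time (a new reading comes with each control period).
- imaging.read_camera(name): name is "scene" or "top" or "wrist"; returns the picture (400x640x3 uint8, red, green, blue); there is no depth.
- imaging.get_calibration(name): a dict with "camera_matrix" (3x3 intrinsics, pixels), "position" and "attitude" of the camera in the world. Camera axes: x right, y up, looking along -z (the intrinsics and any distortion apply to the point x, -y, -z); pixel columns grow to the right and rows downward; lengths in m; the calibration is good to about 2 mm. A picture is of the moment at which its call begins: read the wrist's pose just before it. get_calibration takes no time and is no camera call; for the wrist camera it gives the pose at the moment of the call.
- env.sign_off(): hands the job in; it is judged then, once.
The state is a dict: "time_s": time; "qpos": joint angles; "joint_velocities": joint speeds; "effort": joint torques, N m; "tool_pos": TCP position; "tool_rot": TCP orientation; "force": force on the tool from outside, world axes, zero at the start; "wrist_torque": the same for the moment, N m; "grip_width": finger opening in m; "grasp_force": force on a finger pad.
Only numpy, scipy, OpenCV 4.12 (cv2) and the standard library are available. Lean on these libraries where they do the work, as an engineer would, in place of code of your own. Each camera call takes 0.05 s, during which the arm holds its last target. There are 200 camera calls.

## Working session

There is one attempt and no reset: what is moved stays moved. The work goes in short steps, Python scripts to look and compute and a shell command to move; the robot and the scene stay as the last step left them, time stands still between calls to the robot, and variables do not carry over. Pictures are saved under pics/ and viewed, at most 17 in all, crops included, and the job is handed in when it is done.

```bash
ls; mkdir -p pics; python3 - <<'E'
from cell import env, imaging
import cv2
for n in ("scene","top"):
    im=imaging.read_camera(n); cv2.imwrite(f"pics/{n}0.png",im[:,:,::-1])
    c=imaging.get_calibration(n); print(n,c)
print(imaging.get_calibration("wrist"))
o=env.get_obs(); print(o)
E
```

```text
pics
scene {'camera_matrix': array([[429.82786004,   0.        , 314.03945356],
       [  0.        , 429.82786004, 201.64115762],
       [  0.        ,   0.        ,   1.        ]]), 'position': array([ 1.31038711, -0.5969119 ,  1.02702363]), 'attitude': array([45.51335108, -0.57216342, 52.92514188])}
top {'camera_matrix': array([[514.97385051,   0.        , 325.10229701],
       [  0.        , 514.97385051, 197.58470373],
       [  0.        ,   0.        ,   1.        ]]), 'position': array([ 0.42518869, -0.03845137,  1.71592797]), 'attitude': array([  4.32236801,   0.46895582, -89.22252747])}
{'camera_matrix': array([[343.28149253,   0.        , 318.84850465],
       [  0.        , 343.28149253, 201.04327213],
       [  0.        ,   0.        ,   1.        ]]), 'position': array([ 0.21642896, -0.61529056,  0.38290355]), 'attitude': array([-14.29630664,   0.09710346, -76.40247647])}
{'time_s': 0.1, 'qpos': array([77.23993829, 18.43363742, -4.01573565, 83.1660863 ,  1.29599758,
       78.53960669, -3.26066248]), 'joint_velocities': array([ 0.02103237, -0.00819796,  0.06328237, -0.04749069,  0.03167093,
       -0.08253355, -0.1038852 ]), 'effort': array([-5.72849221e-04, -4.92571843e+01, -4.05851752e-01, -3.13399315e+01,
       -6.40508370e-02,  3.94774613e-02,  8.70788540e-05]), 'tool_pos': array([ 0.1523362 , -0.63144392,  0.24060019]), 'tool_rot': array([-1.79905953e+02,  6.22377573e-03,  1.35693512e+01]), 'force': array([-0.17692057,  0.5044083 , -0.43496053]), 'wrist_torque': array([-0.04422232, -0.04661027,  0.04198619]), 'grasp_force': 0.0, 'grip_width': 0.086985556341029}
```

View pics/top0.png

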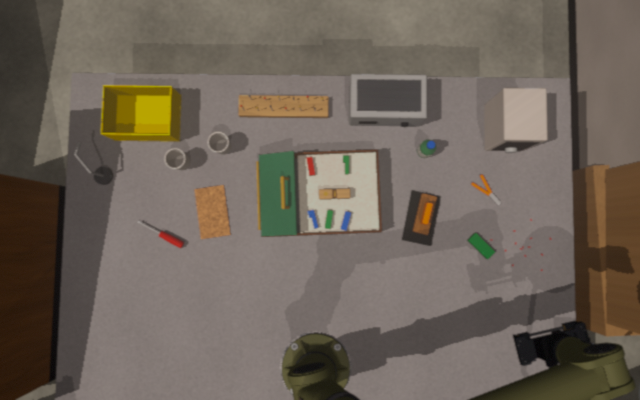

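View pics/scene0.png

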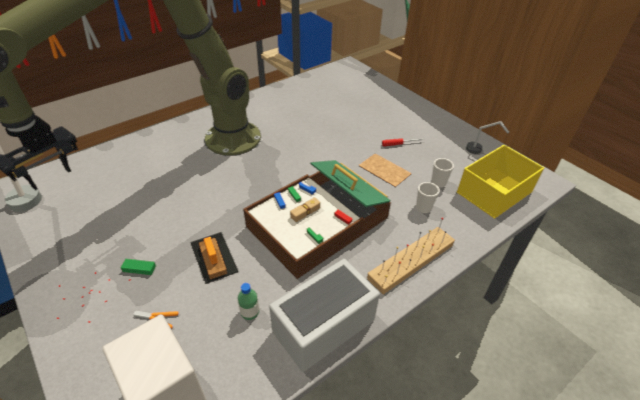

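The top view shows the tray around px (340,192), with the bin and its ajar green lid to the left (world +y). The bar is at (284,192), the clamp at (335,193), and five offcuts are on the tray: red, two green and two blue. The pad and scraper are at (422,216) and the mat at (212,211). The scene view agrees.

```bash
cat > h.py <<'E'
from cell import env, imaging
import numpy as np, cv2
from scipy.spatial.transform import Rotation as R
def look(n,name=None):
    c=imaging.get_calibration(n); im=imaging.read_camera(n)
    if name: cv2.imwrite(f"pics/{name}.png",im[:,:,::-1])
    return im,c
def ray(c,px):
    px=np.atleast_2d(px).astype(float); K=c["camera_matrix"]
    d=np.c_[(px[:,0]-K[0,2])/K[0,0],-(px[:,1]-K[1,2])/K[1,1],-np.ones(len(px))]
    return d@R.from_euler("xyz",c["attitude"],degrees=True).as_matrix().T
def onplane(c,px,z):
    d=ray(c,px); p=c["position"]; return p+d*((z-p[2])/d[:,2])[:,None]
def proj(c,P):
    P=np.atleast_2d(P); q=(P-c["position"])@R.from_euler("xyz",c["attitude"],degrees=True).as_matrix()
    K=c["camera_matrix"]; return np.c_[K[0,2]-K[0,0]*q[:,0]/q[:,2],K[1,2]+K[1,1]*q[:,1]/q[:,2]]
def blobs(im,lo,hi,amin=15,roi=None):
    m=cv2.inRange(cv2.cvtColor(im,cv2.COLOR_RGB2HSV),np.array(lo),np.array(hi))
    if roi is not None:
        k=np.zeros_like(m); k[roi[1]:roi[3],roi[0]:roi[2]]=1; m*=k
    cs,_=cv2.findContours(m,cv2.RETR_EXTERNAL,cv2.CHAIN_APPROX_NONE)
    return sorted([x for x in cs if cv2.contourArea(x)>amin],key=cv2.contourArea,reverse=True)
def rect(c,cnt,z):
    P=onplane(c,cnt[:,0,:],z)[:,:2]
    (cx,cy),(w,h),a=cv2.minAreaRect((P*1000).astype(np.float32))
    if w<h: a+=90; w,h=h,w
    return np.round([cx,cy,w,h,(a+90)%180-90],1)   # mm, angle of long side
def st():
    o=env.get_obs(); T=R.from_euler("xyz",o["tool_rot"],degrees=True)
    return o,T
def go(x,y,z,yaw=None):
    "shift in tool axes to world x,y,z (m), and turn (rad) to bring tool yaw (deg, mod 180)"
    o,T=st(); d=T.inv().apply(np.array([x,y,z])-o["tool_pos"])
    M=T.as_matrix(); ax=np.degrees(np.arctan2(M[1,0],M[0,0]))
    t=0 if yaw is None else -((yaw-ax+90)%180-90)
    print("shift",np.round(d,4),"turn",round(np.radians(t),3),"deg",round(t,1),"rows",int(np.ceil(max(np.linalg.norm(d)/.0625,abs(t)/10.7))),"t",round(o["time_s"],1))
E
cat > m.py <<'E'
from h import *
im,c=look("top")
hsv=cv2.cvtColor(im,cv2.COLOR_RGB2HSV)
for n,p in dict(white=(360,180),clampwood=(327,194),pad=(412,200),mat=(212,211),rib=(428,210),base=(415,215),lid=(265,200),bar=(284,192),red=(311,167),green=(347,160),blue=(314,219),rim=(380,180),table=(330,260)).items(): print(n,hsv[p[1],p[0]])
roi=(295,148,384,238)
for n,lo,hi,z,r in [("white",(10,0,150),(40,60,255),.07,roi),("red",(0,130,60),(8,255,255),.086,roi),("green",(45,100,40),(80,255,255),.086,roi),("blue",(100,120,40),(130,255,255),.086,roi),("pad",(0,0,0),(180,90,50),.005,(395,180,450,250)),("rib",(5,180,150),(18,255,255),.066,(395,180,450,250)),("mat",(5,90,80),(20,255,255),.005,(185,175,240,245)),("lid",(60,100,30),(85,255,255),.1,(250,145,300,245))]:
    for k in blobs(im,lo,hi,15,r)[:4]: print(n,cv2.contourArea(k),rect(c,k,z),k[:,0].mean(0).round())
E
python3 m.py
```

```text
white [ 22  32 185]
clampwood [ 19 151 167]
pad [17 42 54]
mat [ 15 144 165]
rib [ 17 251 187]
base [12 95 67]
lid [ 66  91 101]
bar [ 22 139 114]
red [  2 198 170]
green [ 62 129 121]
blue [110 161 155]
rim [11 47 92]
table [ 11  30 121]
white 4726.0 [569.  -71.6 247.8 234.7   2.9] [336. 194.]
red 75.5 [649.7  24.7  56.6  16.8  10.3] [311. 166.]
green 53.0 [480.4 -35.3  52.3  13.4  -7.4] [329. 219.]
green 32.0 [ 6.565e+02 -8.860e+01  5.140e+01  1.280e+01  6.000e-01] [346. 164.]
blue 60.0 [476.8 -89.2  55.2  14.1 -14.6] [346. 220.]
blue 39.5 [480.7  14.3  54.1  14.   19.3] [313. 218.]
pad 222.0 [ 486.2 -341.2  149.4   89.1  -11.1] [425. 227.]
rib 115.0 [ 504.6 -349.7   68.7   20.9  -14. ] [427. 213.]
mat 1444.5 [503.1 353.4 169.9 100.3   9.3] [212. 212.]
```

```bash
python3 -c "
from h import *
go(.52,-.05,.42,0)"
```

```text
shift [ 0.4938 -0.4792 -0.1787] turn 0.237 deg 13.6 rows 12 t 0.1
```

```bash
python3 -m crank '[{"x":0.03,"y":-0.03,"z":-0.03},{"x":0.07,"y":-0.07,"z":-0.06},{"x":0.11,"y":-0.11,"z":-0.08,"turn":0.04},{"x":0.15,"y":-0.15,"z":-0.10,"turn":0.08},{"x":0.19,"y":-0.19,"z":-0.12,"turn":0.12},{"x":0.23,"y":-0.23,"z":-0.13,"turn":0.15},{"x":0.27,"y":-0.27,"z":-0.14,"turn":0.18},{"x":0.31,"y":-0.31,"z":-0.15,"turn":0.2},{"x":0.35,"y":-0.35,"z":-0.16,"turn":0.22},{"x":0.4,"y":-0.39,"z":-0.17,"turn":0.235},{"x":0.45,"y":-0.43,"z":-0.179,"turn":0.237},{"x":0.494,"y":-0.479,"z":-0.179,"turn":0.237}]'
python3 -m crank '[{"x":0},{"x":0},{"x":0}]'
python3 - <<'E'
from h import *
im,c=look("wrist","w1"); print(c["position"],c["attitude"],env.get_obs()["tool_pos"],env.get_obs()["tool_rot"])
E
```

```text
[ 0.21644014 -0.61532574  0.38304833] [-14.29577928   0.08228587 -76.40254886] [ 0.15238237 -0.6315751   0.24085994] [-1.79932564e+02  5.68529616e-03  1.35729641e+01]invalid input
invalid input
```

View pics/w1.png

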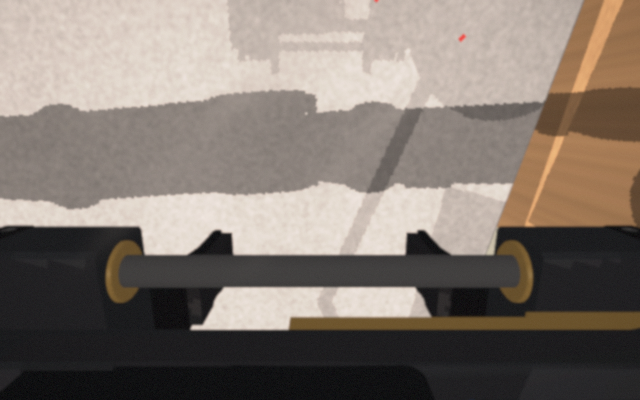

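The wrist view shows bench only, and the gripper fills the rows below 230. Next I retry the move with all four keys in every row.

```bash
python3 -m crank '[{"x":0.03,"y":-0.03,"z":-0.03,"turn":0},{"x":0.07,"y":-0.07,"z":-0.06,"turn":0},{"x":0.11,"y":-0.11,"z":-0.08,"turn":0.04},{"x":0.15,"y":-0.15,"z":-0.10,"turn":0.08},{"x":0.19,"y":-0.19,"z":-0.12,"turn":0.12},{"x":0.23,"y":-0.23,"z":-0.13,"turn":0.15},{"x":0.27,"y":-0.27,"z":-0.14,"turn":0.18},{"x":0.31,"y":-0.31,"z":-0.15,"turn":0.2},{"x":0.35,"y":-0.35,"z":-0.16,"turn":0.22},{"x":0.39,"y":-0.39,"z":-0.17,"turn":0.235},{"x":0.43,"y":-0.43,"z":-0.179,"turn":0.237},{"x":0.45,"y":-0.47,"z":-0.179,"turn":0.237}]'
python3 -m crank '[{"x":0,"y":0,"z":0,"turn":0},{"x":0,"y":0,"z":0,"turn":0},{"x":0,"y":0,"z":0,"turn":0}]'
python3 - <<'E'
from h import *
im,c=look("wrist","w2"); print(c["position"],c["attitude"],env.get_obs()["tool_pos"],env.get_obs()["tool_rot"])
E
```

```text
time_s: 1.7
tool_pos: [0.4808, -0.0671, 0.421]
tool_rot: [-180.0, -0.1, 0.1]
force: [0.3, 0.4, -0.5]
grip_width: 0.0869
grasp_force: 0.0
time_s: 2.08
tool_pos: [0.4793, -0.071, 0.4203]
tool_rot: [180.0, 0.0, -0.2]
force: [0.9, -0.1, -0.1]
grip_width: 0.0872
grasp_force: 0.0
[ 0.54525331 -0.07050548  0.56259707] [-1.43181272e+01 -3.91260958e-02 -9.01467376e+01] [ 0.47934046 -0.07094648  0.42033087] [ 1.79991742e+02  2.31302570e-02 -1.68937584e-01]
```

View pics/w2.png

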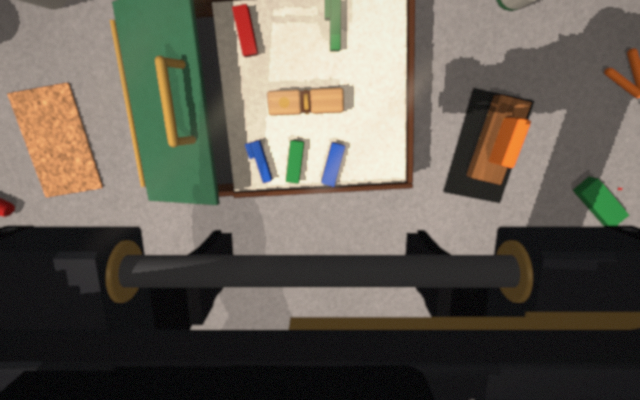

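The wrist view shows the whole work area:
- Tray corner at (408,187), with the clamp lying along y at (306,101).
- Offcuts at red (245,30), green (335,20), blue (260,160), green (295,160) and blue (332,163).
- Bar from (163,58) to (174,143).
- Pad and scraper at (490,145), mat at (55,138).

```bash
cat > m2.py <<'E'
from h import *
im,c=look("wrist"); hsv=cv2.cvtColor(im,cv2.COLOR_RGB2HSV)
w=cv2.inRange(hsv,np.array((10,0,165)),np.array((40,70,255))); w[:,:215]=0; w[:,414:]=0; w[195:]=0
w=cv2.morphologyEx(w,cv2.MORPH_OPEN,np.ones((3,3)))
bot=np.array([(x,np.flatnonzero(w[:,x]).max()+.5) for x in range(345,402)]+[(x,np.flatnonzero(w[:,x]).max()+.5) for x in range(272,285)])
right=np.array([(np.flatnonzero(w[y]).max()+.5,y) for y in range(5,178)])
B=onplane(c,bot,.07)[:,:2]; Rr=onplane(c,right,.07)[:,:2]
def fit(P): 
    vx,vy,x,y=cv2.fitLine((P*1000).astype(np.float32),cv2.DIST_HUBER,0,.01,.01).ravel(); return np.array([vx,vy]),np.array([x,y])
db,pb=fit(B); dr,pr=fit(Rr)
if db[1]<0: db=-db
if dr[0]<0: dr=-dr
print("yaw from bottom",np.degrees(np.arctan2(-db[0],db[1])),"right",np.degrees(np.arctan2(dr[1],dr[0])))
s=np.linalg.solve(np.c_[db,-dr],pr-pb); corner=pb+db*s[0]; print("corner",corner)
yaw=np.radians((np.degrees(np.arctan2(-db[0],db[1]))+np.degrees(np.arctan2(dr[1],dr[0])))/2)
S=np.array([[np.cos(yaw),-np.sin(yaw)],[np.sin(yaw),np.cos(yaw)]])
o=corner+S@[125,130]; print("station",o,np.degrees(yaw)); np.save("station.npy",[*o,yaw])
for n,lo,hi,z,r in [("red",(0,150,80),(6,255,255),.086,(220,0,412,190)),("green",(45,90,40),(80,255,255),.086,(225,0,412,190)),("blue",(100,120,40),(130,255,255),.086,(220,0,412,190)),("clamp",(10,100,60),(25,255,255),.1,(255,75,360,125)),("pad",(0,0,0),(180,255,60),.005,(430,80,560,210)),("rib",(5,200,200),(18,255,255),.071,(430,80,560,210)),("base",(5,80,60),(16,199,255),.027,(430,80,545,210)),("mat",(5,70,80),(25,255,255),.005,(0,75,108,205)),("bar",(15,120,90),(25,255,255),.15,(150,50,190,150))]:
    for k in blobs(im,lo,hi,60,r)[:3]: print(n,cv2.contourArea(k),rect(c,k,z),k[:,0].mean(0).round(),k[:,0].min(0),k[:,0].max(0))
E
python3 m2.py
```

```text
yaw from bottom -3.5568113 right 2.9442465
corner [ 429.82507 -197.59073]
station [555.51821452 -68.26078979] -0.3062824
red 677.0 [647.8  23.1  58.1  19.7  10.4] [245.  30.] [233   5] [256  55]
green 475.0 [480.7 -36.8  58.1  17.8  -8. ] [295. 161.] [287 141] [303 182]
green 108.0 [635.  -91.6  18.9  10.3   0.7] [335.  42.] [331  33] [339  49]
blue 393.5 [480.   13.2  56.8  20.3  16.3] [259. 160.] [246 141] [270 181]
blue 355.5 [476.8 -89.7  57.9  16.7 -14.8] [332. 164.] [323 143] [343 185]
clamp 1659.5 [560.8 -53.7  97.1  29.9 -87.1] [306. 101.] [268  88] [343 114]
pad 2663.5 [ 493.  -341.6  167.8  100.1  -11.3] [486. 141.] [445  88] [533 201]
rib 69.5 [ 505.4 -343.3   66.5    6.8  -13.4] [511. 141.] [502 119] [522 165]
base 3521.0 [ 502.8 -351.1  131.7   71.1  -14. ] [500. 139.] [466  95] [530 185]
mat 6688.0 [502.1 350.6 170.4 102.9   9.2] [ 56. 139.] [ 7 82] [102 197]
bar 961.0 [558.6  95.4 100.2  32.3   2.8] [169. 100.] [155  56] [189 146]
```

```bash
sed -i 's/^B=onplane/print(bot[:,1].tolist())\nB=onplane/' m2.py; python3 m2.py | head -5; python3 - <<'E'
from h import *
im=cv2.imread("pics/w2.png"); cv2.imwrite("pics/w2c.png",cv2.resize(im[100:210,210:420],None,fx=3.6,fy=3.6,interpolation=cv2.INTER_NEAREST))
E
```

```text
[184.5, 184.5, 184.5, 183.5, 183.5, 183.5, 183.5, 183.5, 183.5, 183.5, 183.5, 183.5, 183.5, 183.5, 182.5, 182.5, 182.5, 182.5, 182.5, 182.5, 182.5, 182.5, 182.5, 182.5, 182.5, 182.5, 182.5, 182.5, 182.5, 182.5, 194.5, 194.5, 194.5, 194.5, 194.5, 194.5, 194.5, 194.5, 194.5, 194.5, 194.5, 194.5, 194.5, 194.5, 194.5, 194.5, 194.5, 194.5, 194.5, 194.5, 193.5, 194.5, 194.5, 194.5, 194.5, 194.5, 194.5, 187.5, 187.5, 187.5, 187.5, 187.5, 186.5, 186.5, 186.5, 186.5, 186.5, 187.5, 187.5, 187.5]
yaw from bottom -3.8300261 right 2.9914331
corner [ 429.36493 -197.63718]
station [555.31292901 -68.55541056] -0.41929647
red 677.5 [648.   22.6  58.3  19.7  12. ] [245.  29.] [233   5] [256  55]
```

View pics/w2c.png

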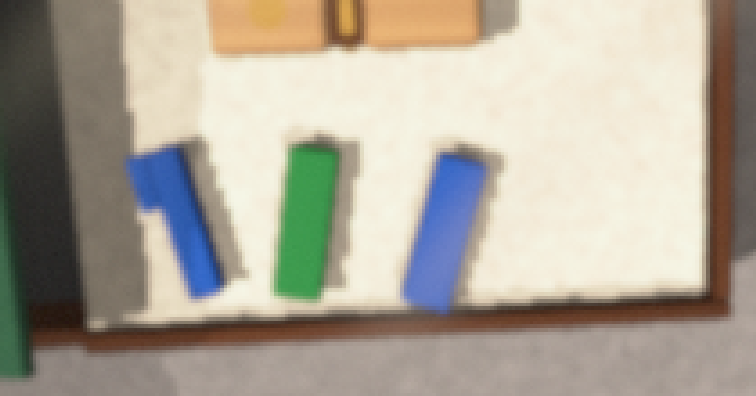

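The crop shows the white surface's lower edge running from (234,191) to (407,182) and the tray/bin edge from (225,100) to (234,191). My mask had leaked onto the bench beyond the rim, so I cut those columns.

```bash
sed -i '/print(bot/d; s/range(345,402)/range(348,372)/' m2.py; cat >> m2.py <<'E'
E0=onplane(c,[(225.3,100),(234.4,191.1)],.07)[:,:2]*1000
print("open edge in station",((E0-o)@S).round(1))
h=o+S@[0,247]
ex=np.r_[S@[1,0],0]; ey=np.r_[S@[0,1],0]
d=ray(c,[169,100])[0]; p=c["position"]*1000-np.r_[h,74]
# bar: ray in (y,z) plane of the hinge
a,b=np.array([p@ey,p[2]]),np.array([d@ey,d[2]])
rr=105**2+37**2; q=np.roots([b@b,2*a@b,a@a-rr]); 
for t in q: 
    v=a+t*b; print("bar y,z rel hinge",v,"lid deg",np.degrees(np.arctan2(v[1],-v[0])-np.arctan2(37,105)),"world",(p+t*d+np.r_[h,74]).round(1))
E
python3 m2.py
```

```text
yaw from bottom 3.04174 right 3.5079503
corner [ 450.4938  -197.87033]
station [567.8633386 -60.9419051] 3.2748451
red 684.0 [647.9  22.9  58.2  19.9  11. ] [245.  30.] [233   5] [256  55]
green 476.0 [480.7 -36.7  58.4  17.9  -8.4] [295. 161.] [287 141] [303 182]
green 102.5 [ 6.353e+02 -9.160e+01  1.890e+01  9.000e+00  4.000e-01] [336.  42.] [332  33] [339  49]
blue 395.0 [479.8  13.4  56.7  20.3  15.7] [260. 160.] [246 141] [271 181]
blue 343.5 [476.9 -89.5  57.9  16.4 -14.5] [332. 164.] [324 143] [343 185]
clamp 1652.5 [561.1 -53.4  96.5  30.1 -87.8] [306. 101.] [269  88] [343 114]
pad 2666.5 [ 493.2 -341.3  167.8  100.   -11.5] [487. 142.] [445  89] [533 201]
rib 108.0 [ 504.2 -347.9   66.5   16.4  -13.5] [515. 139.] [502 120] [527 165]
base 3519.0 [ 502.7 -351.2  131.8   70.9  -13.9] [500. 140.] [467  95] [531 185]
mat 6687.5 [502.1 350.6 170.3 102.7   9.2] [ 56. 139.] [ 8 82] [103 197]
bar 955.0 [557.9  98.6  99.8  31.7  -1.5] [170.  99.] [156  56] [189 146]
open edge in station [[   2.6  119.7]
 [-126.   122.6]]
bar y,z rel hinge [  -5.32501378 -111.20091829] lid deg -106.66989145922615 world [567.8 181.1 -37.2]
bar y,z rel hinge [-82.57861643  74.66439653] lid deg 22.707182688541778 world [560.8 103.3 148.7]
```

```bash
cat >> h.py <<'E'
ST=(567.9,-60.9,np.radians(3.1))
def W(x,y,z):
    "station mm -> world mm"
    c,s=np.cos(ST[2]),np.sin(ST[2]); return np.array([ST[0]+c*x-s*y,ST[1]+s*x+c*y,z])
def bar(deg,off=0):
    f=np.radians(deg)+np.arctan2(37,105); r=np.hypot(105,37); return W(0,247-r*np.cos(f),74+r*np.sin(f)+off)
E
python3 - <<'E'
from h import *
im,c=look("top")
k=blobs(im,(17,110,80),(28,255,255),10,(274,170,296,214))
for q in k: print(q[:,0].min(0),q[:,0].max(0),q[:,0].mean(0))
for a in (15,18,21,23,25,28): print(a,bar(a).round(),proj(c,bar(a)/1000).round(1))
c=imaging.get_calibration("wrist")
for a in (15,18,21,23,25,28): print(a,proj(c,bar(a)/1000).round(1))
go(*(bar(23,70)/1000),3)
E
```

```text
[280 176] [288 208] [282.90789474 192.10526316]
15 [560.  94. 137.] [[286.9 192.2]]
18 [559.  97. 142.] [[285.6 192.1]]
21 [559. 101. 146.] [[284.3 192. ]]
23 [559. 104. 149.] [[283.4 192. ]]
25 [559. 106. 152.] [[282.4 191.9]]
28 [559. 111. 156.] [[280.9 191.9]]
15 [[181.6 101.5]]
18 [[177.1 101.6]]
21 [[172.5 101.6]]
23 [[169.2 101.6]]
25 [[165.9 101.7]]
28 [[160.7 101.8]]
shift [ 0.0792 -0.1739  0.2014] turn -0.054 deg -3.1 rows 5 t 2.3
```

```bash
python3 -m crank '[{"x":0.02,"y":-0.04,"z":0.03,"turn":-0.02},{"x":0.04,"y":-0.09,"z":0.07,"turn":-0.04},{"x":0.06,"y":-0.13,"z":0.12,"turn":-0.054},{"x":0.075,"y":-0.16,"z":0.17,"turn":-0.054},{"x":0.079,"y":-0.174,"z":0.20,"turn":-0.054},{"x":0.079,"y":-0.174,"z":0.20,"turn":-0.054},{"x":0.079,"y":-0.174,"z":0.20,"turn":-0.054}]' 0.032 20
python3 -c "
from h import *
go(*(bar(23.5,4)/1000),3)"
```

```text
time_s: 3.2
tool_pos: [0.5594, 0.1036, 0.2219]
tool_rot: [180.0, -0.1, 3.0]
force: [-0.4, -0.8, -0.0]
grip_width: 0.0333
grasp_force: 0.0
shift [-0.0006 -0.0008  0.0681] turn 0.0 deg 0.0 rows 2 t 3.2
```

```bash
python3 -m crank '[{"x":0,"y":-0.001,"z":0.02,"turn":0},{"x":0,"y":-0.001,"z":0.04,"turn":0},{"x":0,"y":-0.001,"z":0.055,"turn":0},{"x":0,"y":-0.001,"z":0.068,"turn":0},{"x":0,"y":-0.001,"z":0.068,"turn":0}]'
python3 -m crank '[{"x":0,"y":0,"z":0,"turn":0},{"x":0,"y":0,"z":0,"turn":0},{"x":0,"y":0,"z":0,"turn":0},{"x":0,"y":0,"z":0,"turn":0}]' 0 20
python3 -c "
from h import *
o,T=st(); h=W(0,247,74); p=o['tool_pos']*1000-[0,0,4]
a=np.degrees(np.arctan2(p[2]-74,h[1]-p[1])); print(a-19.41, np.hypot(p[2]-74,h[1]-p[1]))
s=a-19.41
for d in np.linspace(s,90,12): print(round(d), (T.inv().apply(bar(d)-bar(s))/1000).round(4))
"
```

```text
time_s: 3.82
tool_pos: [0.5578, 0.1054, 0.1512]
tool_rot: [-180.0, 0.1, 3.1]
force: [-0.2, -0.3, 0.4]
grip_width: 0.032
grasp_force: 0.0
time_s: 4.32
tool_pos: [0.5591, 0.1046, 0.153]
tool_rot: [179.9, -0.0, 3.0]
force: [-0.6, -2.2, 2.7]
grip_width: 0.0108
grasp_force: 20.0
23.34893258457657 110.4977983722718
23 [0. 0. 0.]
29 [-0.     -0.0084 -0.0082]
35 [-0.     -0.0177 -0.0155]
42 [-0.     -0.0276 -0.0218]
48 [-0.     -0.0382 -0.0269]
54 [-0.     -0.0492 -0.031 ]
60 [-0.     -0.0607 -0.0338]
66 [-0.     -0.0723 -0.0355]
72 [-0.0001 -0.0841 -0.0358]
78 [-0.0001 -0.0958 -0.035 ]
84 [-1.000e-04 -1.074e-01 -3.290e-02]
90 [-1.000e-04 -1.187e-01 -2.960e-02]
```

```bash
python3 -m crank '[{"x":0,"y":-0.0084,"z":-0.0082,"turn":0},{"x":0,"y":-0.0177,"z":-0.0155,"turn":0},{"x":0,"y":-0.0276,"z":-0.0218,"turn":0},{"x":0,"y":-0.0382,"z":-0.0269,"turn":0},{"x":0,"y":-0.0492,"z":-0.031,"turn":0},{"x":0,"y":-0.0607,"z":-0.0338,"turn":0},{"x":0,"y":-0.0723,"z":-0.0355,"turn":0},{"x":0,"y":-0.0841,"z":-0.0358,"turn":0},{"x":0,"y":-0.0958,"z":-0.035,"turn":0},{"x":0,"y":-0.1074,"z":-0.0329,"turn":0},{"x":0,"y":-0.1187,"z":-0.0296,"turn":0},{"x":0,"y":-0.1187,"z":-0.0296,"turn":0}]'
python3 -m crank '[{"x":0,"y":0,"z":0,"turn":0},{"x":0,"y":0,"z":0,"turn":0}]'
python3 -c "
from h import *
o,T=st(); h=W(0,247,74); p=o['tool_pos']*1000-[0,0,4]
print(bar(90)); print(np.degrees(np.arctan2(p[2]-74,h[1]-p[1]))-19.41)
im,c=look('scene','s1')
"
```

```text
time_s: 5.82
tool_pos: [0.5533, 0.2243, 0.1825]
tool_rot: [-180.0, -0.1, 3.1]
force: [3.3, -1.1, -0.9]
grip_width: 0.0112
grasp_force: 20.0
time_s: 6.08
tool_pos: [0.5525, 0.2242, 0.1824]
tool_rot: [-180.0, -0.0, 3.1]
force: [2.5, 0.4, 0.5]
grip_width: 0.0111
grasp_force: 20.0
[552.54161711 222.68441437 179.        ]
90.83079792987765
```

View pics/s1.png

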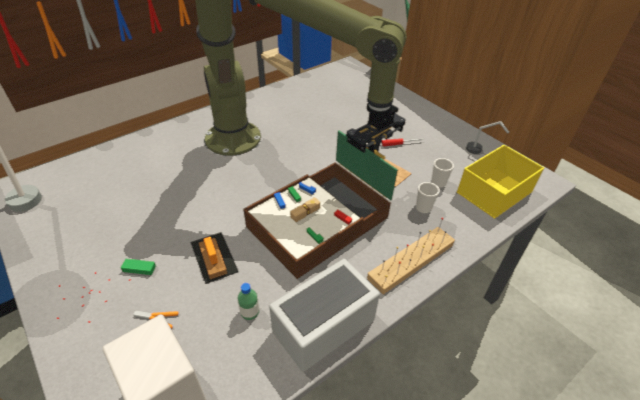

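The lid looks upright: its face is at (365,165), and the angle worked out from the TCP is 90.8°. I'll release it and go for the clamp.

```bash
python3 -m crank '[{"x":0,"y":0.001,"z":0,"turn":0},{"x":0,"y":0.001,"z":0,"turn":0},{"x":0,"y":0.001,"z":-0.03,"turn":0},{"x":0,"y":0.001,"z":-0.07,"turn":0},{"x":0,"y":0.001,"z":-0.11,"turn":0},{"x":0,"y":0.001,"z":-0.16,"turn":0},{"x":0,"y":0.001,"z":-0.21,"turn":0},{"x":-0.05,"y":0.03,"z":-0.235,"turn":0.03}]' 0.024 20
python3 -c "
from h import *
go(.48,-.07,.42,0)"
```

```text
time_s: 7.12
tool_pos: [0.5055, 0.1933, 0.4168]
tool_rot: [-179.6, 0.2, 1.6]
force: [-1.0, -2.6, 1.5]
grip_width: 0.0239
grasp_force: 0.0
shift [-0.0328  0.2625 -0.0048] turn 0.027 deg 1.6 rows 5 t 7.1
```

```bash
python3 -m crank '[{"x":-0.01,"y":0.05,"z":0,"turn":0.027},{"x":-0.02,"y":0.10,"z":0,"turn":0.027},{"x":-0.025,"y":0.16,"z":0,"turn":0.027},{"x":-0.03,"y":0.21,"z":0,"turn":0.027},{"x":-0.033,"y":0.25,"z":-0.005,"turn":0.027},{"x":-0.033,"y":0.262,"z":-0.005,"turn":0.027},{"x":-0.033,"y":0.262,"z":-0.005,"turn":0.027},{"x":-0.033,"y":0.262,"z":-0.005,"turn":0.027}]' 0.08 20
python3 m2.py; python3 - <<'E'
from h import *
im,c=look("wrist","w3"); print(env.get_obs()["qpos"])
# lid: top edge of the green
b=blobs(im,(55,80,30),(90,255,255),300,(0,0,240,230))
for k in b[:2]: print(k[:,0].min(0),k[:,0].max(0))
for a in (85,90,95):
    t=np.radians(a); print(a,proj(c,[W(s,247-129*np.cos(t)+0*np.sin(t),74+129*np.sin(t))/1000 for s in (-131,131)]).round(0).tolist())
go(.561,-.053,.2,-87.5)
E
```

```text
time_s: 8.12
tool_pos: [0.4777, -0.0686, 0.4218]
tool_rot: [-180.0, 0.0, 0.0]
force: [-0.5, -0.1, -0.0]
grip_width: 0.0798
grasp_force: 0.0
yaw from bottom -5.912475 right 3.212036
corner [ 420.87628 -198.74908]
station [548.90484459 -71.73062714] -1.3502196
red 660.0 [647.9  22.7  58.2  18.9  10.1] [248.  29.] [236   4] [258  54]
green 470.0 [480.7 -36.8  58.   17.8  -8.2] [297. 160.] [289 139] [305 180]
green 113.0 [637.3 -91.7  23.6   9.    0.7] [338.  39.] [334  28] [341  48]
blue 385.5 [479.9  12.7  56.6  19.4  16. ] [262. 159.] [249 140] [272 179]
blue 328.5 [477.  -89.7  57.6  16.7 -14.6] [334. 163.] [325 142] [345 183]
clamp 1647.0 [561.  -53.6  96.5  30.  -87.8] [308. 100.] [271  87] [345 112]
pad 2703.5 [ 493.1 -341.5  167.8  100.1  -11.3] [488. 141.] [446  88] [534 200]
rib 79.5 [ 503.3 -347.1   64.6   16.   -14.4] [514. 141.] [503 120] [528 166]
base 3479.5 [ 502.9 -351.3  131.6   70.8  -13.7] [502. 140.] [468  94] [532 184]
mat 4796.0 [507.6 363.  185.5  80.5   8.9] [ 48. 133.] [10 75] [ 82 195]
open edge in station [[   9.5  133.5]
 [-119.3  125.6]]
bar y,z rel hinge [   9.22557501 -110.94543148] lid deg -114.16493375601941 world [565.4 184.2 -36.9]
bar y,z rel hinge [-72.79387909  84.23212669] lid deg 29.754751998158596 world [558.3 102.3 158.2]
[ 43.78879683  -2.79233622 -36.58149785  86.13230529  -1.68089495
  96.11281245 -82.93241614]
[41  0] [145 224]
85 [[106.0, 225.0], [47.0, -47.0]]
90 [[96.0, 225.0], [35.0, -46.0]]
95 [[86.0, 226.0], [23.0, -45.0]]
shift [ 0.0833 -0.016   0.222 ] turn 1.527 deg 87.5 rows 9 t 8.2
```

View pics/w3.png

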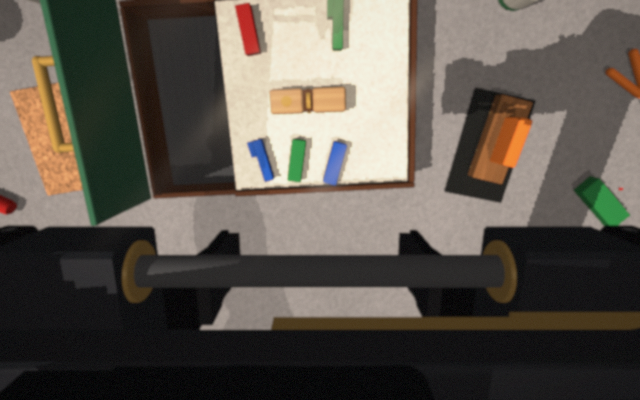

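The clamp is still at (308,100) and the lid's top corner at (94,224), as predicted for 90°. The turn has to go the other way because of joint 7: -1.614 rad.

```bash
python3 -m crank '[{"x":0.01,"y":0,"z":0.03,"turn":-0.18},{"x":0.02,"y":-0.004,"z":0.06,"turn":-0.36},{"x":0.03,"y":-0.008,"z":0.09,"turn":-0.54},{"x":0.04,"y":-0.01,"z":0.12,"turn":-0.72},{"x":0.05,"y":-0.013,"z":0.15,"turn":-0.9},{"x":0.06,"y":-0.016,"z":0.18,"turn":-1.08},{"x":0.07,"y":-0.016,"z":0.2,"turn":-1.26},{"x":0.083,"y":-0.016,"z":0.22,"turn":-1.44},{"x":0.083,"y":-0.016,"z":0.22,"turn":-1.614},{"x":0.083,"y":-0.016,"z":0.22,"turn":-1.614},{"x":0.083,"y":-0.016,"z":0.22,"turn":-1.614}]' 0.06 25
python3 -c "
from h import *
go(.561,-.0535,.094,92.4)"
```

```text
time_s: 9.6
tool_pos: [0.5607, -0.0547, 0.2023]
tool_rot: [180.0, 0.0, 92.2]
force: [-0.4, 1.1, 0.8]
grip_width: 0.0596
grasp_force: 0.0
shift [0.0012 0.0002 0.1083] turn -0.004 deg -0.2 rows 2 t 9.6
```

```bash
python3 -m crank '[{"x":0.001,"y":0,"z":0.03,"turn":0},{"x":0.001,"y":0,"z":0.06,"turn":0},{"x":0.001,"y":0,"z":0.085,"turn":0},{"x":0.001,"y":0,"z":0.1,"turn":0},{"x":0.001,"y":0,"z":0.108,"turn":0},{"x":0.001,"y":0,"z":0.108,"turn":0}]'
python3 -m crank '[{"x":0,"y":0,"z":0,"turn":0},{"x":0,"y":0,"z":0,"turn":0},{"x":0,"y":0,"z":0,"turn":0},{"x":0,"y":0,"z":0,"turn":0}]' 0 30
python3 -m crank '[{"x":0,"y":0,"z":-0.02,"turn":0},{"x":0,"y":0,"z":-0.06,"turn":0},{"x":0,"y":0,"z":-0.1,"turn":0},{"x":0,"y":0,"z":-0.14,"turn":0},{"x":0,"y":0,"z":-0.18,"turn":0},{"x":0,"y":0,"z":-0.2,"turn":0},{"x":0,"y":0,"z":-0.2,"turn":0}]'
python3 -c "
from h import *
go(.5021,.3506,.30,9.2)"
```

```text
time_s: 10.35
tool_pos: [0.5607, -0.0543, 0.0941]
tool_rot: [180.0, 0.0, 92.3]
force: [-0.3, 0.1, 0.1]
grip_width: 0.0601
grasp_force: 0.0
time_s: 10.85
tool_pos: [0.5609, -0.0544, 0.0943]
tool_rot: [180.0, 0.0, 92.3]
force: [0.1, 0.3, 2.1]
grip_width: 0.0314
grasp_force: 30.0
time_s: 11.72
tool_pos: [0.5614, -0.0539, 0.2965]
tool_rot: [179.8, 0.1, 92.3]
force: [-0.2, 0.2, -1.8]
grip_width: 0.0318
grasp_force: 30.0
shift [ 0.4066 -0.0429 -0.0041] turn 1.451 deg 83.1 rows 8 t 11.7
```

```bash
python3 -m crank '[{"x":0.02,"y":0,"z":0,"turn":0},{"x":0.06,"y":0,"z":0,"turn":0.08},{"x":0.1,"y":-0.005,"z":0,"turn":0.22},{"x":0.14,"y":-0.01,"z":0,"turn":0.38},{"x":0.18,"y":-0.015,"z":0,"turn":0.54},{"x":0.22,"y":-0.02,"z":0,"turn":0.7},{"x":0.26,"y":-0.025,"z":0,"turn":0.86},{"x":0.3,"y":-0.03,"z":0,"turn":1.02},{"x":0.34,"y":-0.035,"z":0,"turn":1.18},{"x":0.375,"y":-0.04,"z":0,"turn":1.34},{"x":0.4,"y":-0.043,"z":0,"turn":1.451},{"x":0.407,"y":-0.043,"z":0,"turn":1.451}]'
python3 -m crank '[{"x":0,"y":0,"z":0.03,"turn":0},{"x":0,"y":0,"z":0.07,"turn":0},{"x":0,"y":0,"z":0.11,"turn":0},{"x":0,"y":0,"z":0.15,"turn":0},{"x":0,"y":0,"z":0.19,"turn":0},{"x":0,"y":0,"z":0.19,"turn":0}]'
python3 -c "
from h import *
go(.5021,.3506,.0305,9.2); print(env.get_obs()['qpos'])"
```

```text
time_s: 13.22
tool_pos: [0.4984, 0.3536, 0.2927]
tool_rot: [-180.0, 0.2, 9.5]
force: [0.6, -0.2, -1.4]
grip_width: 0.0316
grasp_force: 30.0
time_s: 13.98
tool_pos: [0.499, 0.3479, 0.1002]
tool_rot: [179.8, 0.4, 9.2]
force: [0.6, -0.6, -0.6]
grip_width: 0.0314
grasp_force: 30.0
shift [ 0.004  -0.0024  0.0696] turn 0.0 deg 0.0 rows 2 t 14.0
[  -1.85330088   26.19837352  -44.42927365   96.92787038   19.75649712
   65.54662724 -132.57638381]
```

```bash
python3 -m crank '[{"x":0.002,"y":-0.0015,"z":0.025,"turn":0},{"x":0.004,"y":-0.0024,"z":0.045,"turn":0},{"x":0.004,"y":-0.0024,"z":0.06,"turn":0},{"x":0.004,"y":-0.0024,"z":0.068,"turn":0},{"x":0.004,"y":-0.0024,"z":0.07,"turn":0},{"x":0.004,"y":-0.0024,"z":0.07,"turn":0},{"x":0.004,"y":-0.0024,"z":0.07,"turn":0}]'
python3 -m crank '[{"x":0,"y":0,"z":0,"turn":0},{"x":0,"y":0,"z":0,"turn":0},{"x":0,"y":0,"z":0,"turn":0},{"x":0,"y":0,"z":-0.02,"turn":0},{"x":0,"y":0,"z":-0.06,"turn":0},{"x":0,"y":0,"z":-0.11,"turn":0},{"x":0,"y":0,"z":-0.17,"turn":0},{"x":0,"y":0,"z":-0.22,"turn":0},{"x":0,"y":0,"z":-0.26,"turn":0}]' 0.06
python3 -c "
from h import *
go(.43,-.3,.36,-12)
"
```

```text
time_s: 14.85
tool_pos: [0.5052, 0.354, 0.0346]
tool_rot: [-180.0, -0.1, 9.2]
force: [-0.3, 0.2, -1.2]
grip_width: 0.0316
grasp_force: 30.0
time_s: 15.98
tool_pos: [0.5047, 0.3543, 0.2982]
tool_rot: [-179.9, -0.2, 9.2]
force: [0.8, -0.7, -0.8]
grip_width: 0.0597
grasp_force: 0.0
shift [-0.1781  0.6339 -0.0632] turn 0.37 deg 21.2 rows 11 t 16.0
```

```bash
python3 -m crank '[{"x":-0.01,"y":0.03,"z":-0.03,"turn":0},{"x":-0.02,"y":0.08,"z":-0.063,"turn":0.04},{"x":-0.036,"y":0.13,"z":-0.063,"turn":0.08},{"x":-0.05,"y":0.19,"z":-0.063,"turn":0.12},{"x":-0.068,"y":0.25,"z":-0.063,"turn":0.16},{"x":-0.084,"y":0.31,"z":-0.063,"turn":0.2},{"x":-0.1,"y":0.37,"z":-0.063,"turn":0.24},{"x":-0.12,"y":0.43,"z":-0.063,"turn":0.28},{"x":-0.14,"y":0.49,"z":-0.063,"turn":0.32},{"x":-0.155,"y":0.55,"z":-0.063,"turn":0.36},{"x":-0.17,"y":0.6,"z":-0.063,"turn":0.37},{"x":-0.178,"y":0.634,"z":-0.063,"turn":0.37}]' 0.06
python3 -m crank '[{"x":0,"y":0,"z":0,"turn":0},{"x":0,"y":0,"z":0,"turn":0},{"x":0,"y":0,"z":0,"turn":0},{"x":0,"y":0,"z":0,"turn":0}]'
python3 - <<'E'
from h import *
im,c=look("top")
for k in blobs(im,(5,90,80),(25,255,255),30,(185,175,240,245))[:1]: print("mat",rect(c,k,.005))
im,c=look("wrist","w4"); print(env.get_obs()["qpos"])
for n,lo,hi,z in [("pad",(0,0,0),(180,255,60),.005),("rib",(5,200,190),(20,255,255),.071),("base",(5,80,50),(16,199,255),.027)]:
    for k in blobs(im,lo,hi,100,(200,0,480,222))[:2]: print(n,cv2.contourArea(k),rect(c,k,z),k[:,0].mean(0).round())
E
```

```text
time_s: 17.48
tool_pos: [0.429, -0.3029, 0.3584]
tool_rot: [179.9, -0.1, -12.2]
force: [1.5, -0.0, 0.6]
grip_width: 0.0601
grasp_force: 0.0
time_s: 17.98
tool_pos: [0.4304, -0.2994, 0.3574]
tool_rot: [180.0, -0.0, -11.9]
force: [-0.3, -0.6, -0.8]
grip_width: 0.0599
grasp_force: 0.0
mat [502.9 353.4 169.4 100.3   9.3]
[ 45.58836857   1.79910114 -13.94857499  89.38381402   0.44561968
  88.8516245  -70.34021311]
pad 4090.0 [ 496.2 -321.2  166.8   54.9  -14.7] [325. 106.]
pad 1038.0 [ 607.6 -186.   116.5   22.2    1.5] [209.  47.]
base 3990.0 [ 497.2 -374.2  132.4   53.3  -13.6] [364.  99.]
base 1109.5 [ 509.4 -186.1  179.1   64.   -16.8] [221. 124.]
```

View pics/w4.png

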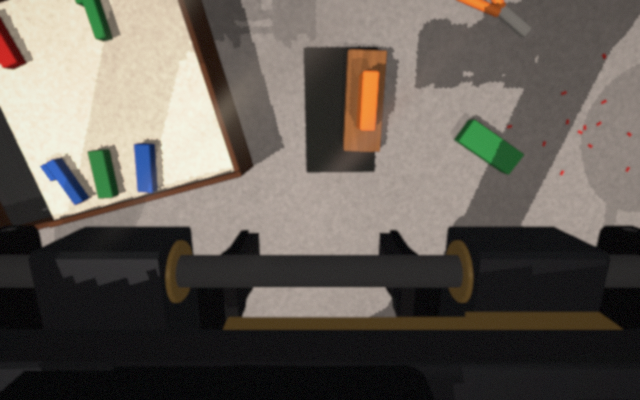

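The scraper was knocked toward -y: the base is now at (365,100) and the rib at (370,101), overhanging the pad's right edge a little. I'll measure the rib.

```bash
python3 - <<'E'
from h import *
im,c=look("wrist"); hsv=cv2.cvtColor(im,cv2.COLOR_RGB2HSV); print(hsv[100,370],hsv[60,352],hsv[100,383])
for s in (200,215,230):
  for k in blobs(im,(5,s,150),(25,255,255),100,(330,30,400,170))[:1]: print(s,rect(c,k,.071),k[:,0].min(0),k[:,0].max(0))
P=onplane(c,[(363,71),(378,71),(375,130),(361,130)],.071); print(P.mean(0))
E
```

```text
[ 14 195 242] [ 13 159 146] [10 81 97]
200 [ 502.3 -365.6   58.6    5.   -13.7] [358  72] [363 123]
[ 0.49645808 -0.37554517  0.071     ]
```

```bash
python3 -c "
from h import *
go(.4968,-.375,.12,-13.6)
for p in [(647.9,23),(480.7,-36.7),(655,-91),(480,13),(477,-89.6)]: 
  d=np.array(p)-ST[:2]; c,s=np.cos(ST[2]),np.sin(ST[2]); print((c*d[0]+s*d[1]).round(),(-s*d[0]+c*d[1]).round())"
```

```text
shift [0.0807 0.0593 0.2372] turn 0.028 deg 1.6 rows 5 t 18.1
84.0 79.0
-86.0 29.0
85.0 -35.0
-84.0 79.0
-92.0 -24.0
```

```bash
python3 -m crank '[{"x":0.02,"y":0.015,"z":0.04,"turn":0.01},{"x":0.04,"y":0.03,"z":0.09,"turn":0.028},{"x":0.06,"y":0.045,"z":0.14,"turn":0.028},{"x":0.08,"y":0.059,"z":0.19,"turn":0.028},{"x":0.081,"y":0.059,"z":0.225,"turn":0.028},{"x":0.081,"y":0.059,"z":0.237,"turn":0.028},{"x":0.081,"y":0.059,"z":0.237,"turn":0.028},{"x":0.081,"y":0.059,"z":0.237,"turn":0.028}]' 0.06
python3 -c "
from h import *
go(.4968,-.375,.053,-13.6)"
```

```text
time_s: 19.12
tool_pos: [0.498, -0.3758, 0.1222]
tool_rot: [179.9, -0.2, -13.6]
force: [0.2, 0.5, 0.4]
grip_width: 0.06
grasp_force: 0.0
shift [-0.0016 -0.0006  0.0692] turn -0.001 deg -0.0 rows 2 t 19.1
```

```bash
python3 -m crank '[{"x":-0.001,"y":0,"z":0.025,"turn":0},{"x":-0.001,"y":0,"z":0.045,"turn":0},{"x":-0.001,"y":0,"z":0.06,"turn":0},{"x":-0.001,"y":0,"z":0.067,"turn":0},{"x":-0.001,"y":0,"z":0.067,"turn":0},{"x":-0.001,"y":0,"z":0.067,"turn":0}]'
python3 -m crank '[{"x":0,"y":0,"z":0,"turn":0},{"x":0,"y":0,"z":0,"turn":0},{"x":0,"y":0,"z":0,"turn":0},{"x":0,"y":0,"z":0,"turn":0},{"x":0,"y":0,"z":0,"turn":0}]' 0 45
python3 -c "
from h import *
print(env.get_obs()['tool_pos'])"
```

```text
time_s: 19.88
tool_pos: [0.4965, -0.3753, 0.0537]
tool_rot: [180.0, -0.1, -13.6]
force: [0.9, -0.4, 0.1]
grip_width: 0.0603
grasp_force: 0.0
time_s: 20.5
tool_pos: [0.4959, -0.3751, 0.053]
tool_rot: [180.0, -0.0, -13.6]
force: [-0.3, 0.3, -0.2]
grip_width: 0.0197
grasp_force: 45.0
[ 0.49593185 -0.37505668  0.0529796 ]
```

```bash
python3 -m crank '[{"x":0,"y":0,"z":-0.02,"turn":0},{"x":0,"y":0,"z":-0.05,"turn":0},{"x":0,"y":0,"z":-0.09,"turn":0},{"x":0,"y":0,"z":-0.13,"turn":0},{"x":0,"y":0,"z":-0.14,"turn":0},{"x":0,"y":0,"z":-0.14,"turn":0},{"x":0,"y":0,"z":-0.14,"turn":0}]'
python3 -c "
from h import *
print(env.get_obs()['grip_width']); go(*W(-54,-95,180)/1000,3.1)"
```

```text
time_s: 21.38
tool_pos: [0.4949, -0.3743, 0.1908]
tool_rot: [-179.9, 0.2, -13.6]
force: [0.4, -0.1, -2.4]
grip_width: 0.0197
grasp_force: 45.0
0.019678048639129805
shift [-0.0273 -0.2152  0.0112] turn -0.292 deg -16.7 rows 4 t 21.4
```

```bash
python3 -m crank '[{"x":-0.005,"y":-0.03,"z":0.0,"turn":-0.04},{"x":-0.012,"y":-0.08,"z":0.0,"turn":-0.1},{"x":-0.018,"y":-0.13,"z":0.0,"turn":-0.17},{"x":-0.024,"y":-0.18,"z":0.0,"turn":-0.24},{"x":-0.027,"y":-0.21,"z":0.01,"turn":-0.292},{"x":-0.027,"y":-0.215,"z":0.011,"turn":-0.292},{"x":-0.027,"y":-0.215,"z":0.011,"turn":-0.292},{"x":-0.027,"y":-0.215,"z":0.011,"turn":-0.292},{"x":-0.027,"y":-0.215,"z":0.011,"turn":-0.292}]'
python3 - <<'E'
from h import *
look("scene","s2"); print(env.get_obs()['grip_width']); go(*W(-54,-95,120)/1000,3.1)
E
```

```text
time_s: 22.5
tool_pos: [0.5203, -0.1612, 0.1819]
tool_rot: [180.0, 0.0, 2.9]
force: [-0.1, 0.3, -2.1]
grip_width: 0.0194
grasp_force: 45.0
0.02003814884995625
shift [-0.0011 -0.0023  0.062 ] turn -0.002 deg -0.1 rows 1 t 22.6
```

View pics/s2.png

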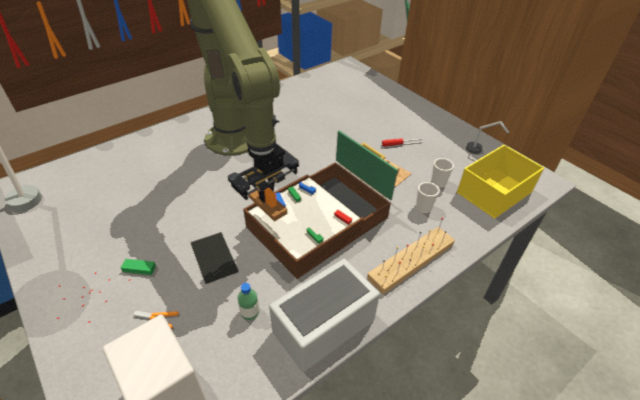

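The scraper is held level over the near lane at (268,203), and the pad at (213,257) is empty. Lowering it now.

```bash
python3 -m crank '[{"x":-0.001,"y":-0.002,"z":0.02,"turn":0},{"x":-0.001,"y":-0.002,"z":0.04,"turn":0},{"x":-0.001,"y":-0.002,"z":0.055,"turn":0},{"x":-0.001,"y":-0.002,"z":0.062,"turn":0},{"x":-0.001,"y":-0.002,"z":0.062,"turn":0},{"x":-0.001,"y":-0.002,"z":0.062,"turn":0}]'
python3 -c "
from h import *
print(env.get_obs()['force']); go(*W(-54,120,119.5)/1000,3.1)"
```

```text
time_s: 23.3
tool_pos: [0.5199, -0.1579, 0.1207]
tool_rot: [180.0, -0.1, 3.1]
force: [-0.1, -0.1, -2.0]
grip_width: 0.0196
grasp_force: 45.0
[-0.07406981 -0.10302173 -1.96320658]
shift [-0.0009 -0.2142  0.0011] turn -0.0 deg -0.0 rows 4 t 23.3
```

```bash
python3 -m crank '[{"x":0,"y":-0.006,"z":0.001,"turn":0},{"x":0,"y":-0.015,"z":0.001,"turn":0},{"x":0,"y":-0.025,"z":0.001,"turn":0},{"x":0,"y":-0.035,"z":0.001,"turn":0},{"x":0,"y":-0.045,"z":0.001,"turn":0},{"x":0,"y":-0.055,"z":0.001,"turn":0},{"x":0,"y":-0.065,"z":0.001,"turn":0},{"x":0,"y":-0.075,"z":0.001,"turn":0},{"x":0,"y":-0.085,"z":0.001,"turn":0},{"x":0,"y":-0.095,"z":0.001,"turn":0},{"x":0,"y":-0.105,"z":0.001,"turn":0},{"x":0,"y":-0.115,"z":0.001,"turn":0}]'
python3 -m crank '[{"x":0,"y":-0.01,"z":0,"turn":0},{"x":0,"y":-0.02,"z":0,"turn":0},{"x":0,"y":-0.03,"z":0,"turn":0},{"x":0,"y":-0.04,"z":0,"turn":0},{"x":0,"y":-0.05,"z":0,"turn":0},{"x":0,"y":-0.06,"z":0,"turn":0},{"x":0,"y":-0.07,"z":0,"turn":0},{"x":0,"y":-0.08,"z":0,"turn":0},{"x":0,"y":-0.09,"z":0,"turn":0},{"x":0,"y":-0.1,"z":0,"turn":0},{"x":0,"y":-0.1,"z":0,"turn":0}]'
python3 - <<'E'
from h import *
im,c=look("scene"); cv2.imwrite("pics/s3.png",cv2.resize(im[130:290,200:440,::-1],None,fx=3,fy=3))
print(env.get_obs()['grip_width'],env.get_obs()['force'])
go(*W(-54,110,180)/1000,3.1)
E
```

```text
time_s: 24.8
tool_pos: [0.5131, -0.0422, 0.1189]
tool_rot: [180.0, -0.0, 3.1]
force: [1.3, -0.9, -2.3]
grip_width: 0.0194
grasp_force: 45.0
time_s: 26.18
tool_pos: [0.5077, 0.0581, 0.119]
tool_rot: [-180.0, -0.0, 3.2]
force: [-0.0, 0.1, -1.1]
grip_width: 0.0195
grasp_force: 45.0
0.019703941523934614 [-0.26033744  0.11641392 -1.73007382]
shift [-0.0004  0.0113 -0.0611] turn 0.001 deg 0.0 rows 1 t 26.2
```

View pics/s3.png

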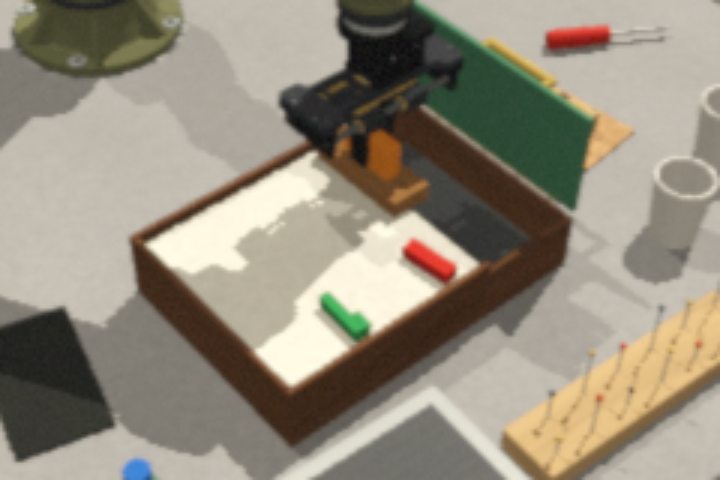

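In the crop the near lane is clear; red (430,258) and green (345,315) remain in the far lane. I'll lift over and sweep that one.

```bash
python3 -m crank '[{"x":0,"y":0,"z":-0.02,"turn":0},{"x":0,"y":0.01,"z":-0.06,"turn":0},{"x":0.01,"y":0.04,"z":-0.06,"turn":0},{"x":0.03,"y":0.08,"z":-0.06,"turn":0},{"x":0.06,"y":0.12,"z":-0.06,"turn":0},{"x":0.09,"y":0.16,"z":-0.06,"turn":0},{"x":0.107,"y":0.2,"z":-0.06,"turn":0},{"x":0.107,"y":0.216,"z":-0.06,"turn":0},{"x":0.107,"y":0.216,"z":-0.06,"turn":0},{"x":0.107,"y":0.216,"z":-0.06,"turn":0},{"x":0.107,"y":0.216,"z":-0.06,"turn":0}]'
python3 -c "
from h import *
go(*W(54,-95,119.5)/1000,3.1)"
```

```text
time_s: 27.6
tool_pos: [0.6261, -0.1509, 0.1793]
tool_rot: [-180.0, -0.0, 3.2]
force: [0.2, -0.1, -1.2]
grip_width: 0.0196
grasp_force: 45.0
shift [0.0007 0.002  0.0598] turn 0.002 deg 0.1 rows 1 t 27.6
```

```bash
python3 -m crank '[{"x":0,"y":0.001,"z":0.02,"turn":0},{"x":0,"y":0.001,"z":0.04,"turn":0},{"x":0,"y":0.001,"z":0.053,"turn":0},{"x":0,"y":0.001,"z":0.06,"turn":0},{"x":0,"y":0.001,"z":0.06,"turn":0}]'
python3 -m crank '[{"x":0,"y":-0.006,"z":0,"turn":0},{"x":0,"y":-0.015,"z":0,"turn":0},{"x":0,"y":-0.025,"z":0,"turn":0},{"x":0,"y":-0.035,"z":0,"turn":0},{"x":0,"y":-0.045,"z":0,"turn":0},{"x":0,"y":-0.055,"z":0,"turn":0},{"x":0,"y":-0.065,"z":0,"turn":0},{"x":0,"y":-0.075,"z":0,"turn":0},{"x":0,"y":-0.085,"z":0,"turn":0},{"x":0,"y":-0.095,"z":0,"turn":0},{"x":0,"y":-0.105,"z":0,"turn":0},{"x":0,"y":-0.115,"z":0,"turn":0}]'
python3 -m crank '[{"x":0,"y":-0.01,"z":0,"turn":0},{"x":0,"y":-0.02,"z":0,"turn":0},{"x":0,"y":-0.03,"z":0,"turn":0},{"x":0,"y":-0.04,"z":0,"turn":0},{"x":0,"y":-0.05,"z":0,"turn":0},{"x":0,"y":-0.06,"z":0,"turn":0},{"x":0,"y":-0.07,"z":0,"turn":0},{"x":0,"y":-0.08,"z":0,"turn":0},{"x":0,"y":-0.09,"z":0,"turn":0},{"x":0,"y":-0.1,"z":0,"turn":0},{"x":0,"y":-0.1,"z":0,"turn":0}]'
python3 - <<'E'
from h import *
im,c=look("scene"); cv2.imwrite("pics/s4.png",cv2.resize(im[130:290,200:440,::-1],None,fx=3,fy=3))
E
```

```text
time_s: 28.22
tool_pos: [0.6264, -0.1539, 0.1187]
tool_rot: [-180.0, -0.0, 3.1]
force: [0.2, -0.4, -2.0]
grip_width: 0.0198
grasp_force: 45.0
time_s: 29.72
tool_pos: [0.6201, -0.0384, 0.1189]
tool_rot: [180.0, -0.0, 3.1]
force: [-1.4, -1.1, -3.0]
grip_width: 0.0199
grasp_force: 45.0
time_s: 31.1
tool_pos: [0.6146, 0.0623, 0.119]
tool_rot: [-180.0, -0.0, 3.2]
force: [0.1, 0.5, -1.6]
grip_width: 0.0199
grasp_force: 45.0
```

View pics/s4.png

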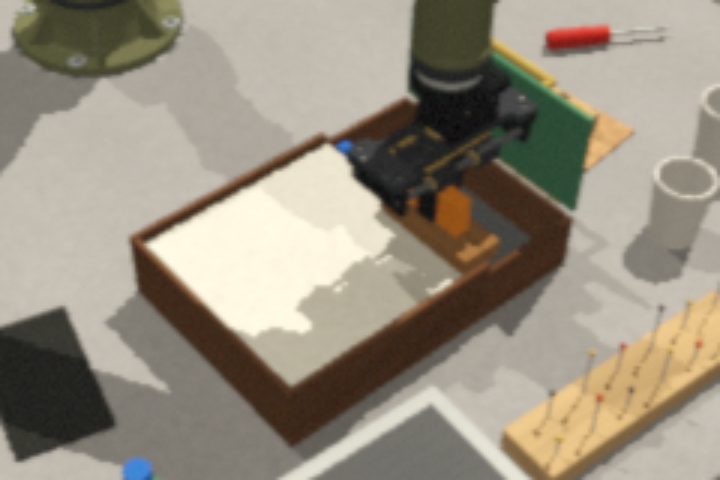

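The tray is clear, but a blue offcut shows at the bin's near-left corner (343,147). I'll lift and look down into the bin.

```bash
python3 -m crank '[{"x":0,"y":0,"z":-0.02,"turn":0},{"x":0,"y":0.01,"z":-0.06,"turn":0},{"x":0,"y":0.02,"z":-0.11,"turn":0},{"x":-0.03,"y":0.02,"z":-0.16,"turn":0},{"x":-0.07,"y":0.01,"z":-0.2,"turn":0},{"x":-0.11,"y":0,"z":-0.23,"turn":0},{"x":-0.15,"y":-0.01,"z":-0.25,"turn":0},{"x":-0.17,"y":-0.02,"z":-0.25,"turn":0},{"x":-0.17,"y":-0.02,"z":-0.25,"turn":0},{"x":-0.17,"y":-0.02,"z":-0.25,"turn":0}]'
python3 - <<'E'
from h import *
im,c=look("wrist","w5")
q=proj(c,[W(x,y,70)/1000 for x in (-125,125) for y in (121,241)]); print(q.round())
E
```

```text
time_s: 32.4
tool_pos: [0.4444, 0.0709, 0.3696]
tool_rot: [180.0, -0.1, 3.0]
force: [0.3, 0.0, -2.0]
grip_width: 0.0196
grasp_force: 45.0
[[332. 173.]
 [240. 173.]
 [335. -47.]
 [228. -47.]]
```

View pics/w5.png

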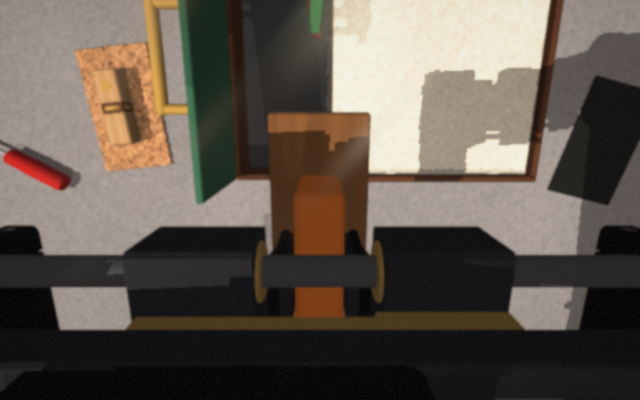

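The clamp sits on the mat at (115,105) and the tray is empty, but the held scraper hides the near end of the bin. A green piece shows at (315,15). I'll shift sideways to see.

```bash
python3 -m crank '[{"x":0,"y":0.03,"z":-0.01,"turn":0},{"x":0,"y":0.08,"z":-0.03,"turn":0},{"x":0,"y":0.13,"z":-0.05,"turn":0},{"x":0,"y":0.17,"z":-0.05,"turn":0},{"x":0,"y":0.17,"z":-0.05,"turn":0},{"x":0,"y":0.17,"z":-0.05,"turn":0}]'
python3 - <<'E'
from h import *
im,c=look("wrist")
q=proj(c,[W(x,y,70)/1000 for x in (-125,125) for y in (121,241)]); print(q.round())
t,ct=look("top"); qt=proj(ct,[W(x,y,70)/1000 for x in (-125,125) for y in (121,241)]); print(qt.round())
a=cv2.resize(im[0:220,60:280],(500,500)); b=cv2.resize(t[140:245,250:330],(380,500)[0:2])[:, :300]
cv2.imwrite("pics/w6.png",np.hstack([a,b])[:,:,::-1])
E
```

```text
time_s: 33.2
tool_pos: [0.4535, -0.098, 0.4182]
tool_rot: [-179.9, 0.1, 3.1]
force: [0.2, 0.2, -2.1]
grip_width: 0.0196
grasp_force: 45.0
[[214. 167.]
 [131. 167.]
 [199. -31.]
 [104. -31.]]
[[301. 233.]
 [263. 234.]
 [298. 155.]
 [261. 157.]]
```

View pics/w6.png

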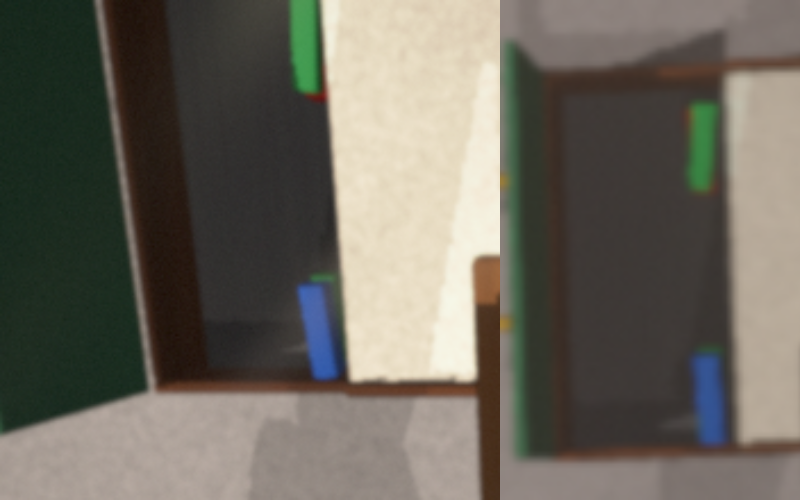

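All the offcuts lie in the bin, stacked beside the tray wall: green over red, and blue over green over blue. The stacks are at most about 54 mm high, below the rim. Next I return the scraper to the pad.

```bash
python3 -c "
from h import *
go(.4935,-.3415,.14,-11.4)"
```

```text
shift [0.0266 0.2465 0.2784] turn 0.255 deg 14.6 rows 6 t 33.3
```

```bash
python3 -m crank '[{"x":0.005,"y":0.03,"z":0.0,"turn":0.04},{"x":0.01,"y":0.08,"z":0.03,"turn":0.1},{"x":0.015,"y":0.13,"z":0.06,"turn":0.16},{"x":0.02,"y":0.18,"z":0.09,"turn":0.22},{"x":0.025,"y":0.22,"z":0.13,"turn":0.255},{"x":0.027,"y":0.246,"z":0.18,"turn":0.255},{"x":0.027,"y":0.246,"z":0.23,"turn":0.255},{"x":0.027,"y":0.246,"z":0.27,"turn":0.255},{"x":0.027,"y":0.246,"z":0.278,"turn":0.255},{"x":0.027,"y":0.246,"z":0.278,"turn":0.255},{"x":0.027,"y":0.246,"z":0.278,"turn":0.255},{"x":0.027,"y":0.246,"z":0.278,"turn":0.255}]'
python3 -c "
from h import *
go(.4935,-.3415,.0535,-11.4)"
```

```text
time_s: 34.8
tool_pos: [0.4942, -0.343, 0.1429]
tool_rot: [179.9, -0.2, -11.5]
force: [0.7, -0.3, -3.0]
grip_width: 0.0195
grasp_force: 45.0
shift [-0.0013 -0.0015  0.0894] turn -0.002 deg -0.1 rows 2 t 34.8
```

```bash
python3 -m crank '[{"x":-0.001,"y":-0.001,"z":0.025,"turn":0},{"x":-0.001,"y":-0.001,"z":0.05,"turn":0},{"x":-0.001,"y":-0.001,"z":0.07,"turn":0},{"x":-0.001,"y":-0.001,"z":0.081,"turn":0},{"x":-0.001,"y":-0.001,"z":0.086,"turn":0},{"x":-0.001,"y":-0.001,"z":0.086,"turn":0},{"x":-0.001,"y":-0.001,"z":0.086,"turn":0},{"x":-0.001,"y":-0.001,"z":0.086,"turn":0}]'
python3 -c "
from h import *
go(.4935,-.3415,.0535,-11.4)"
```

```text
time_s: 35.8
tool_pos: [0.4929, -0.3415, 0.0557]
tool_rot: [180.0, -0.1, -11.5]
force: [0.2, -0.4, -1.2]
grip_width: 0.0194
grasp_force: 45.0
shift [ 0.0006 -0.0001  0.0022] turn -0.002 deg -0.1 rows 1 t 35.8
```

```bash
python3 -m crank '[{"x":0,"y":0,"z":0.001,"turn":0},{"x":0,"y":0,"z":0.002,"turn":0},{"x":0,"y":0,"z":0.002,"turn":0}]'
python3 -m crank '[{"x":0,"y":0,"z":0,"turn":0},{"x":0,"y":0,"z":0,"turn":0},{"x":0,"y":0,"z":0,"turn":0},{"x":0,"y":0,"z":-0.02,"turn":0},{"x":0,"y":0,"z":-0.06,"turn":0},{"x":0,"y":0,"z":-0.11,"turn":0},{"x":-0.02,"y":0,"z":-0.17,"turn":0},{"x":-0.04,"y":-0.02,"z":-0.22,"turn":0},{"x":-0.06,"y":-0.04,"z":-0.27,"turn":0},{"x":-0.07,"y":-0.04,"z":-0.3,"turn":0},{"x":-0.07,"y":-0.04,"z":-0.3,"turn":0},{"x":-0.07,"y":-0.04,"z":-0.3,"turn":0}]' 0.06 20
python3 - <<'E'
from h import *
im,c=look("wrist")
for n,lo,hi,z in [("pad",(0,0,0),(180,255,60),.005),("base",(5,80,50),(16,199,255),.027)]:
    for k in blobs(im,lo,hi,100,(200,0,480,222))[:2]: print(n,cv2.contourArea(k),rect(c,k,z),k[:,0].mean(0).round())
t,ct=look("top"); k=blobs(t,(5,90,80),(25,255,255),30,(185,175,240,245))[0]; print("mat",rect(ct,k,.005))
cv2.imwrite("pics/w7.png",np.vstack([im[:225],cv2.resize(t[140:260,180:460],(640,274))])[:,:,::-1])
go(*bar(90,80)/1000,3)
E
```

```text
time_s: 36.17
tool_pos: [0.4925, -0.3413, 0.053]
tool_rot: [180.0, -0.0, -11.5]
force: [-0.2, -0.5, -1.6]
grip_width: 0.0195
grasp_force: 45.0
time_s: 37.67
tool_pos: [0.4317, -0.2879, 0.3529]
tool_rot: [180.0, -0.0, -11.5]
force: [-0.4, 0.2, 0.0]
grip_width: 0.0598
grasp_force: 0.0
pad 2868.5 [ 491.6 -343.3  165.6   95.6  -11.7] [344.  92.]
pad 1160.5 [ 611.3 -186.6  107.8   21.1    2.1] [216.  40.]
base 4083.0 [ 493.3 -342.5  131.3   55.9  -11.1] [349. 107.]
base 1251.5 [ 528.3 -184.4  221.4   71.3  -16.4] [225. 111.]
mat [502.9 353.4 169.4 100.3   9.3]
shift [ 0.0167 -0.5243  0.0931] turn -0.254 deg -14.5 rows 9 t 37.8
```

View pics/w7.png

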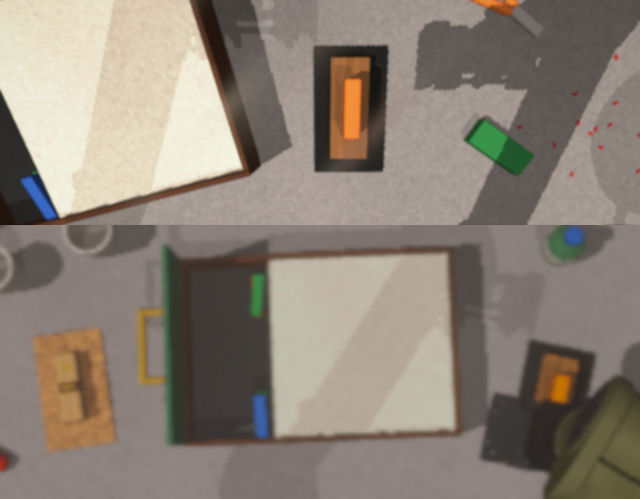

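The scraper is centred on the pad (within about 2 mm and 1°), the clamp is on the mat and the bin is holding the offcuts. Now the lid.

```bash
python3 -m crank '[{"x":0,"y":-0.03,"z":0,"turn":0},{"x":0,"y":-0.08,"z":0,"turn":-0.04},{"x":0,"y":-0.14,"z":0,"turn":-0.08},{"x":0,"y":-0.2,"z":0,"turn":-0.12},{"x":0.005,"y":-0.26,"z":0,"turn":-0.16},{"x":0.01,"y":-0.32,"z":0,"turn":-0.2},{"x":0.015,"y":-0.38,"z":0,"turn":-0.24},{"x":0.017,"y":-0.43,"z":0.01,"turn":-0.254},{"x":0.017,"y":-0.48,"z":0.04,"turn":-0.254},{"x":0.017,"y":-0.51,"z":0.07,"turn":-0.254},{"x":0.017,"y":-0.5245,"z":0.093,"turn":-0.254},{"x":0.017,"y":-0.5245,"z":0.093,"turn":-0.254}]' 0.026 20
python3 -m crank '[{"x":0,"y":0,"z":0,"turn":0},{"x":0,"y":0,"z":0,"turn":0},{"x":0,"y":0,"z":0,"turn":0}]'
python3 -c "
from h import *
go(.5525,.2242,.183,3.1)"
```

```text
time_s: 39.28
tool_pos: [0.5516, 0.2231, 0.2565]
tool_rot: [180.0, 0.4, 3.2]
force: [-0.4, -0.2, 0.8]
grip_width: 0.0257
grasp_force: 0.0
time_s: 39.65
tool_pos: [0.5538, 0.2219, 0.2609]
tool_rot: [180.0, -0.1, 3.0]
force: [0.3, 0.0, -0.4]
grip_width: 0.0258
grasp_force: 0.0
shift [-0.0013 -0.0024  0.0779] turn -0.003 deg -0.1 rows 2 t 39.6
```

```bash
python3 -m crank '[{"x":-0.001,"y":-0.002,"z":0.02,"turn":0},{"x":-0.001,"y":-0.002,"z":0.04,"turn":0},{"x":-0.001,"y":-0.002,"z":0.06,"turn":0},{"x":-0.001,"y":-0.002,"z":0.072,"turn":0},{"x":-0.001,"y":-0.002,"z":0.078,"turn":0},{"x":-0.001,"y":-0.002,"z":0.078,"turn":0},{"x":-0.001,"y":-0.002,"z":0.078,"turn":0}]'
python3 -m crank '[{"x":0,"y":0,"z":0,"turn":0},{"x":0,"y":0,"z":0,"turn":0},{"x":0,"y":0,"z":0,"turn":0},{"x":0,"y":0,"z":0,"turn":0},{"x":0,"y":0,"z":0,"turn":0}]' 0 20
python3 -c "
from h import *
o,T=st(); h=W(0,247,74); p=o['tool_pos']*1000-[0,0,4]
s=np.degrees(np.arctan2(p[2]-74,h[1]-p[1]))-19.41; print(s)
for d in np.linspace(s,0,23)[1:]: print(round(d), (T.inv().apply(bar(d)-bar(s))/1000).round(4)[1:])
"
```

```text
time_s: 40.52
tool_pos: [0.5527, 0.2247, 0.1827]
tool_rot: [-180.0, -0.1, 3.0]
force: [-0.9, 0.1, 0.0]
grip_width: 0.0263
grasp_force: 0.0
time_s: 41.15
tool_pos: [0.5524, 0.2244, 0.1823]
tool_rot: [180.0, -0.0, 3.0]
force: [1.1, -0.3, 2.2]
grip_width: 0.0111
grasp_force: 20.0
90.91575171554669
87 [ 0.0076 -0.0025]
83 [ 0.0154 -0.0045]
79 [ 0.0233 -0.0059]
74 [ 0.0313 -0.0067]
70 [ 0.0393 -0.0069]
66 [ 0.0473 -0.0066]
62 [ 0.0553 -0.0057]
58 [ 0.0632 -0.0042]
54 [ 0.071  -0.0021]
50 [0.0786 0.0005]
45 [0.086  0.0036]
41 [0.0931 0.0073]
37 [0.0999 0.0115]
33 [0.1065 0.0161]
29 [0.1127 0.0212]
25 [0.1185 0.0268]
21 [0.1239 0.0328]
17 [0.1288 0.0391]
12 [0.1333 0.0457]
8 [0.1373 0.0527]
4 [0.1407 0.06  ]
0 [0.1437 0.0674]
```

```bash
python3 -m crank '[{"x":0,"y":0.0076,"z":-0.0025,"turn":0},{"x":0,"y":0.0154,"z":-0.0045,"turn":0},{"x":0,"y":0.0233,"z":-0.0059,"turn":0},{"x":0,"y":0.0313,"z":-0.0067,"turn":0},{"x":0,"y":0.0393,"z":-0.0069,"turn":0},{"x":0,"y":0.0473,"z":-0.0066,"turn":0},{"x":0,"y":0.0553,"z":-0.0057,"turn":0},{"x":0,"y":0.0632,"z":-0.0042,"turn":0},{"x":0,"y":0.071,"z":-0.0021,"turn":0},{"x":0,"y":0.0786,"z":0.0005,"turn":0},{"x":0,"y":0.086,"z":0.0036,"turn":0},{"x":0,"y":0.0931,"z":0.0073,"turn":0}]'
python3 -c "
from h import *
o,T=st(); h=W(0,247,74); p=o['tool_pos']*1000-[0,0,4]
s=np.degrees(np.arctan2(p[2]-74,h[1]-p[1]))-19.41; print(s)
"
```

```text
time_s: 42.65
tool_pos: [0.557, 0.1308, 0.1742]
tool_rot: [180.0, 0.0, 3.0]
force: [0.1, 3.5, 2.7]
grip_width: 0.0112
grasp_force: 20.0
40.841155333859575
```

Continuing to about 2°, slower (rows relative to the pose at y 0.0931, z 0.0073).

```bash
python3 -m crank '[{"x":0,"y":0.0068,"z":0.0042,"turn":0},{"x":0,"y":0.0134,"z":0.0088,"turn":0},{"x":0,"y":0.0196,"z":0.0139,"turn":0},{"x":0,"y":0.0254,"z":0.0195,"turn":0},{"x":0,"y":0.0308,"z":0.0255,"turn":0},{"x":0,"y":0.0357,"z":0.0318,"turn":0},{"x":0,"y":0.0402,"z":0.0384,"turn":0},{"x":0,"y":0.0442,"z":0.0454,"turn":0},{"x":0,"y":0.046,"z":0.049,"turn":0},{"x":0,"y":0.0476,"z":0.0527,"turn":0},{"x":0,"y":0.049,"z":0.056,"turn":0},{"x":0,"y":0.049,"z":0.056,"turn":0}]'
python3 -c "
from h import *
o,T=st(); h=W(0,247,74); p=o['tool_pos']*1000-[0,0,4]
s=np.degrees(np.arctan2(p[2]-74,h[1]-p[1]))-19.41; print(s,bar(0,4))
"
```

```text
time_s: 44.15
tool_pos: [0.5594, 0.0823, 0.118]
tool_rot: [180.0, 0.0, 3.0]
force: [-1.9, 2.2, -1.3]
grip_width: 0.0116
grasp_force: 20.0
1.7150292007151293 [560.22080856  80.89220719 115.        ]
```

```bash
python3 -m crank '[{"x":0,"y":0.0004,"z":0.001,"turn":0},{"x":0,"y":0.0008,"z":0.002,"turn":0},{"x":0,"y":0.001,"z":0.003,"turn":0},{"x":0,"y":0.0013,"z":0.004,"turn":0},{"x":0,"y":0.0013,"z":0.004,"turn":0}]'
```

```text
time_s: 44.78
tool_pos: [0.5595, 0.0811, 0.1146]
tool_rot: [180.0, 0.0, 3.0]
force: [-5.2, 2.8, 2.9]
grip_width: 0.0112
grasp_force: 20.0
```

```bash
python3 -m crank '[{"x":0,"y":0,"z":0.0005,"turn":0},{"x":0,"y":0,"z":0.001,"turn":0},{"x":0,"y":0,"z":0.0015,"turn":0},{"x":0,"y":0,"z":0.0015,"turn":0}]'
```

```text
time_s: 45.28
tool_pos: [0.5596, 0.081, 0.114]
tool_rot: [179.9, 0.0, 3.0]
force: [-6.3, 1.7, 7.9]
grip_width: 0.0113
grasp_force: 20.0
```

```bash
python3 -m crank '[{"x":0,"y":0,"z":0.0008,"turn":0},{"x":0,"y":0,"z":0.0015,"turn":0},{"x":0,"y":0,"z":0.0015,"turn":0},{"x":0,"y":0,"z":0.0015,"turn":0}]'
```

```text
time_s: 45.78
tool_pos: [0.5596, 0.0809, 0.1138]
tool_rot: [179.9, 0.0, 3.0]
force: [-9.9, 1.1, 15.1]
grip_width: 0.0114
grasp_force: 20.0
```

```bash
python3 -m crank '[{"x":0,"y":0,"z":0,"turn":0},{"x":0,"y":0,"z":0,"turn":0},{"x":0,"y":0,"z":0,"turn":0},{"x":0,"y":0,"z":-0.02,"turn":0},{"x":0,"y":0,"z":-0.06,"turn":0},{"x":0,"y":0,"z":-0.11,"turn":0},{"x":-0.02,"y":0.05,"z":-0.17,"turn":0},{"x":-0.05,"y":0.1,"z":-0.22,"turn":0},{"x":-0.08,"y":0.15,"z":-0.27,"turn":0},{"x":-0.09,"y":0.17,"z":-0.3,"turn":0},{"x":-0.09,"y":0.17,"z":-0.3,"turn":0},{"x":-0.09,"y":0.17,"z":-0.3,"turn":0}]' 0.03
python3 - <<'E'
from h import *
im,c=look("wrist"); s,cs=look("scene")
for a in (0,2,4,6): print(a,proj(c,bar(a)/1000).round(1), proj(cs,bar(a)/1000).round(1))
for k in blobs(im,(15,110,80),(25,255,255),60,(100,50,260,170))[:2]: print(k[:,0].min(0),k[:,0].max(0))
cv2.imwrite("pics/f.png",np.hstack([cv2.resize(s[130:290,180:440],(520,320)),cv2.resize(im[:225,:400],(280,320))[:, :]])[:,:,::-1])
E
```

```text
time_s: 47.28
tool_pos: [0.4792, -0.0935, 0.4131]
tool_rot: [180.0, -0.2, 2.9]
force: [-0.4, 0.0, -0.9]
grip_width: 0.0298
grasp_force: 0.0
0 [[181.9  94.2]] [[339.1 185.3]]
2 [[179.6  94.1]] [[339.5 184.3]]
4 [[177.2  93.9]] [[339.9 183.3]]
6 [[174.7  93.7]] [[340.3 182.2]]
[173  52] [195 136]
[102  50] [123 169]
```

View pics/f.png

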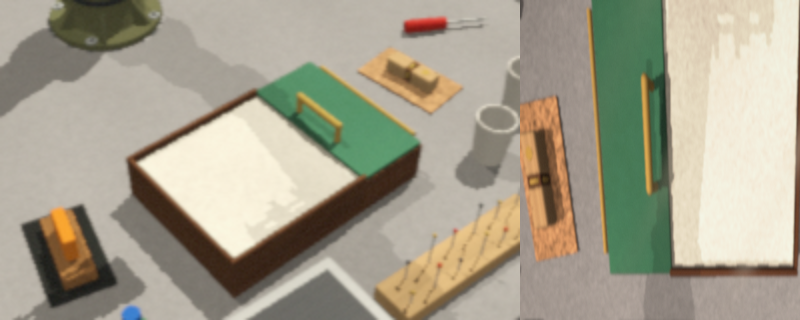

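The lid is shut: the bar reads px 183 and 0° predicts 182. The tray is empty, the scraper is on its pad, the clamp is on the mat and the cups are undisturbed.

```bash
python3 -c "
from cell import env
print(env.sign_off())"
```

```text
the job is handed in; nothing more can be done
None
```

I finished the job and handed it in at about 47 s of the 208 s allowed: the offcuts are in the bin, the clamp is on the mat, the scraper is on its pad and the lid is shut. The sign-off gave no verdict back.

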